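Jog the roller feed with the yellow spring-return lever

ROBOT

A 6-joint arm with a two-finger parallel gripper is mounted at the origin on the work surface. World frame = base frame: x ahead of the robot, y to its left, z up, the work surface at z = 0. Lengths are in mm, angles in rad, forces in N, time in s.
With the tool pointing down it reaches from about 375 to 925 mm from the base axis. Payload 5.7 kg.
Tool frame: the origin (TCP) lies at the very end of the fingers, on their centre line; the grasp point (between the pads) lies 19 mm behind it (bot.pinch_z is the distance from the TCP to the grasp point, in mm); z points along the fingers, y is the line along which they close (so a half turn about z gives the same grasp; the last joint's range is limited). The gripper opens to 85 mm and grips with 20 to 120 N. Pads are 22 mm wide; open, the fingers measure 114 mm over their backs; the gripper's body (76 mm by 85 mm) begins 54 mm behind the grasp point. The pads swing forward as they close: fully open they stand 13 mm farther back than shut.
Start: joints at [-1.225, 0.359, 1.51, -0, 1.272, -0.115], TCP at [266.78, -537.394, 231.267] pointing down, gripper open.
Joint ranges: [-2.97, 2.97], [-1.01, 2.36], [0.21, 2.38], [-0.96, 4.11], [0.2, 2.71], [-2.98, 2.98]. Speed limits (rad/s): [2.39, 2.39, 3.14, 3.14, 3.14, 3.14].

INTERFACE

Orientations are given as a rotation vector (axis times angle).
In Python, from cell import bot, read_camera, workorder gives the robot as it stands.
- The arm moves only by the tool jog_arm, never from a script. Its argument "increments" is text: rows parted by semicolons, each of 5 numbers parted by spaces: the finger opening in m, from 0 to 0.0854, then the shift along the tool's x, y, z in m, then the turn about the tool's z in rad. A call has 1 to 12 rows; each row is the pose to reach, as a shift and turn from the pose commanded when the call began, along the tool's axes at that moment; what a row does not reach only later rows make up. A row lasts 1/10 s, in which the tool goes at most 50 mm and 8.59 degrees, less where a joint would pass 70% of its speed; a pose out of reach is approached as far as the arm can. A call with a gripper value outside its range is refused whole. The fingers move at their own pace and stop on an object; the grip force is fixed at half the most. Time passes only in rows, so rows that repeat a pose let the fingers close. It gives the time, the measured TCP pose, the force, the opening and the grip force at its end, in the units of the state.
- bot.read_state(): the state, without advancing time (a new reading comes with each control period).
- read_camera(name): name is "scene" or "top" or "wrist"; returns a dict with "img" (400x640x3 uint8, red, green, blue), "K" (3x3 intrinsics, pixels), "R" (3x3) and "t" (3): a world point X has camera coordinates R X + t. Camera axes: x right, y down, z forward; pixel columns grow to the right and rows downward; lengths in mm; the calibration is good to about 2 mm. A picture is of the moment at which its call begins. There is no depth.
- workorder.finish_job(): hands the job in; it is judged then, once.
The state is a dict: "clock": time; "q": joint angles; "joint_velocities": joint speeds; "effort": joint torques, N m; "position": TCP position; "tool_rot": TCP orientation; "wrist_force": force on the tool from outside, world axes, zero at the start; "moment": the same for the moment, N m; "gripper_width": finger opening in mm; "grasp_force": force on a finger pad.
Only numpy, scipy, OpenCV 4.12 (cv2) and the standard library are available. Lean on these libraries where they do the work, as an engineer would, in place of code of your own. Each camera call takes 0.05 s, during which the arm holds its last target. There are 200 camera calls.

TASK

Run the roller feed forward for a moment: push the yellow lever well over towards the green lens on its control box, keep it there for at least one second, then let go so that it springs back upright. Do not push it towards the white lens, and leave the red lever alone.

Things in the scene. Friction and masses are not known exactly. Their poses are not given: they have to be found in the camera images.
- feed_lever (a joint): Angle (rad) of the yellow lever: 0 upright, where a spring always returns it; positive towards the green lens, negative towards the white; stops at +-0.6; well over from 0.3 on. About 2.5 N sideways at the paddle holds it at 0.3, 5 N at 0.6. It pivots 65 mm above the bench, in the middle of a fixed grey box, 110 x 170 mm, 60 mm high, with a green lens and a white lens at its two ends, on top.
- feed_knob (a point): Centre of the yellow paddle on top of the lever; moves with it. Upright it is 140 mm above the bench, 75 mm above the pivot. The paddle is 16 mm thick along the line of the lenses, 44 mm wide across it and 44 mm high, on a 12 mm steel rod. At rest the y axis points to the green lens, x across, z up.
- feed_lamp (a point): Top centre of the green lens (30 mm across) on the yellow lever's box, 70 mm above the bench, 58 mm horizontally from the upright lever; y axis points from lever to green lens. The white lens lies as far on the other side.
- lift_lever (a joint): Angle (rad) of the red lever, 0 upright. Its box, lenses and lever match the yellow one's in size, but its paddle is red; the levers stand 280 to 500 mm apart, either may be on the left. Nearby lie a blue parts bin (75 mm high), a steel ring, a spanner and an upright steel round (100 mm high), all lower than the paddles and at least 100 mm from the yellow lever.
Mind the look-alikes: they are no part of the job. What is shaped like the part that bears feed_lever but turquoise is not meant.

How it is judged (in metres and radians):
On the way:
1. the yellow lever is held at least 0.3 rad over towards the green lens for one second (value of joint feed_lever above 0.3 rad), for 1 s.
At the end, for the whole second after the job is handed in: The yellow lever has sprung back and rests within 0.1 rad of upright, and the red lever is within 0.1 rad of upright (value of joint feed_lever between -0.1 and 0.1 rad and velocity of joint feed_lever between -0.1 and 0.1 rad/s and value of joint lift_lever between -0.1 and 0.1 rad); the robot touches nothing.
It fails at once if the red lever is moved more than 0.15 rad either way (value of joint lift_lever above 0.15 rad or value of joint lift_lever below -0.15 rad).
It fails at once if the yellow lever is pushed more than 0.2 rad towards the white lens (value of joint feed_lever below -0.2 rad).
It also fails if it takes over 32 s, if anything falls off the work surface, if the arm or the gripper's body presses on something with over 40 N, if the wrist force passes 120 N, or if a joint passes its speed limit or range.

## Working session

There is one attempt and no reset: what is moved stays moved. The work goes in short steps, Python scripts to look and compute and a tool call to move; the robot and the scene stay as the last step left them, time stands still between calls to the robot, and variables do not carry over. Pictures are saved under pics/ and viewed, at most 10 in all, crops included, and the job is handed in when it is done.

Besides the shell and the picture viewer there is one more tool, called by a JSON object that holds its "method" and its "body", one argument or row to a line. jog_arm: Moves the arm, as the interface text tells. Its arguments: {"type":"object","properties":{"increments":{"type":"string"}},"required":["increments"]}

```bash
mkdir -p pics; python3 - <<'E'
from cell import bot, read_camera
import cv2
for n in("scene","top"):
    c=read_camera(n); cv2.imwrite(f"pics/{n}0.png",c["img"][:,:,::-1]); print(n,c["K"].tolist(),c["R"].round(4).tolist(),c["t"].round(1).tolist())
s=bot.read_state(); print({k:s[k] for k in("clock","position","tool_rot","gripper_width")})
E
```

```text
scene [[375.10487712429205, 0.0, 320.3616147590931], [0.0, 375.10487712429205, 195.46363579097346], [0.0, 0.0, 1.0]] [[-0.3324, 0.943, 0.0153], [0.7264, 0.2664, -0.6335], [-0.6015, -0.1994, -0.7736]] [183.6, -374.8, 1259.7]
top [[497.6155708072131, 0.0, 327.41030696968653], [0.0, 497.6155708072131, 202.3245837952381], [0.0, 0.0, 1.0]] [[-0.0052, -0.9999, 0.0141], [-0.9864, 0.0029, -0.1643], [0.1643, -0.0147, -0.9863]] [18.1, 654.3, 974.7]
{'clock': 0.1, 'position': array([ 266.58859801, -536.84072523,  230.50626545]), 'tool_rot': array([-3.05692655e+00, -7.17034771e-01,  3.16792844e-04]), 'gripper_width': 85.49030233370107}
```

View pics/top0.png

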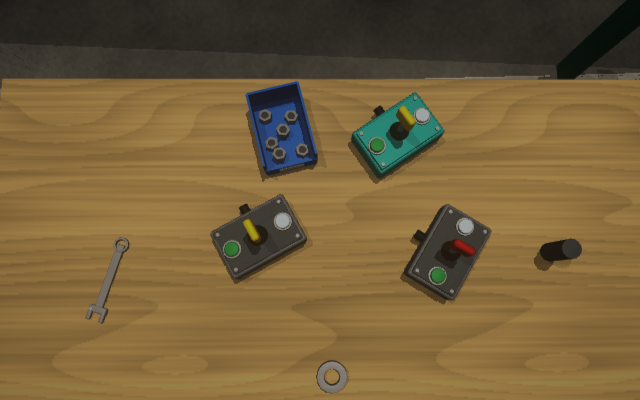

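View pics/scene0.png

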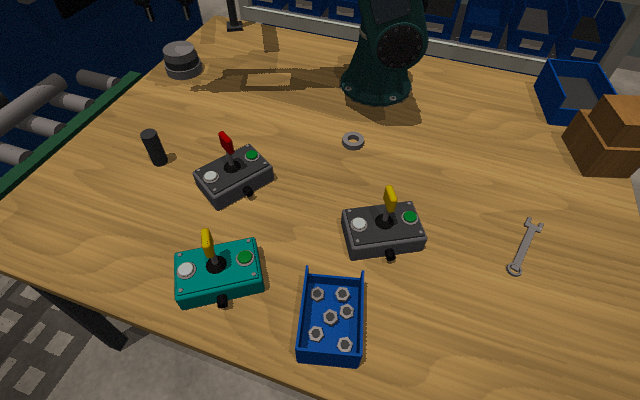

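The top view shows the grey box with the yellow lever at (252,233), its green lens at (232,249) and its white lens at (283,221). The red lever's box is at (448,252) and the turquoise decoy at (398,135).

```bash
cat > loc.py <<'E'
from cell import bot, read_camera
import cv2, numpy as np
from scipy.spatial.transform import Rotation as Ro
def ray(c,u,z):
    C=-c["R"].T@c["t"]; d=c["R"].T@np.linalg.inv(c["K"])@[u[0],u[1],1]
    return C+d*(z-C[2])/d[2]
def blob(c,lo,hi,near,r):
    m=cv2.inRange(cv2.cvtColor(c["img"],cv2.COLOR_RGB2HSV),lo,hi)
    w=np.zeros_like(m); cv2.circle(w,near,r,255,-1); m&=w
    n,_,s,ce=cv2.connectedComponentsWithStats(m)
    i=1+s[1:,4].argmax(); return ce[i],s[i,4]
E
python3 - <<'E'
from loc import *
for n,g,w,y in(("top",(232,249),(283,221),(252,232)),("scene",(410,217),(359,224),(391,200))):
    c=read_camera(n)
    G,a=blob(c,(45,90,50),(80,255,255),g,18); W,b=blob(c,(0,0,150),(179,60,255),w,14); Y,e=blob(c,(20,120,80),(35,255,255),y,22)
    print(n,G,a,W,b,Y,e)
    g,w=ray(c,G,70),ray(c,W,70); print(g.round(1),w.round(1),((g+w)/2).round(1),np.linalg.norm(g-w),"az",np.arctan2(*(g-w)[[1,0]]),"knob",ray(c,Y,140).round(1))
s=bot.read_state(); print(Ro.from_rotvec(s["tool_rot"]).as_matrix().round(3).tolist())
E
```

```text
top [230.98795181 248.59638554] 166 [281.96402878 220.30215827] 139 [250.6        229.31282051] 195
[558.5 208.9  70. ] [615.1 107.7  70. ] [586.8 158.3  70. ] 115.94957067957935 az 2.0810280811058073 knob [589.3 160.7 140. ]
scene [409.77118644 215.92372881] 118 [358.65048544 222.3592233 ] 103 [389.78754579 197.79120879] 273
[561.7 210.8  70. ] [617.  109.6  70. ] [589.4 160.2  70. ] 115.36619596258183 az 2.070993774183311 knob [585.9 160.1 140. ]
[[0.896, 0.445, -0.0], [0.445, -0.896, 0.001], [0.0, -0.001, -1.0]]
```

{"method": "jog_arm", "body": {
  "increments": "0 0.15 -0.109 0 -0.044; 0 0.15 -0.109 0 -0.044; 0 0.3 -0.218 0 -0.044; 0 0.3 -0.218 0 -0.044; 0 0.45 -0.327 0 -0.044; 0 0.45 -0.327 0 -0.044; 0 0.6 -0.4365 0 -0.044; 0 0.6 -0.4365 0 -0.044; 0 0.6 -0.4365 0 -0.044; 0 0.6 -0.4365 0 -0.044; 0 0.6 -0.4365 0 -0.044; 0 0.6 -0.4365 0 -0.044"
}}

```text
clock: 1.4
position: [545.0, -3.5, 231.3]
tool_rot: [3.042, 0.785, 0.0]
wrist_force: [0.6, -0.5, 0.4]
gripper_width: -0.2
grasp_force: 0.0
```

{"method": "jog_arm", "body": {
  "increments": "0 0 0 0 0; 0 0 0 0 0; 0 0 0 0 0"
}}

```text
clock: 1.7
position: [543.8, -6.2, 231.1]
tool_rot: [3.042, 0.784, -0.002]
wrist_force: [-0.2, -0.4, -0.4]
gripper_width: 0.0
grasp_force: 0.0
```

```bash
python3 - <<'E'
from loc import *
s=bot.read_state(); M=Ro.from_rotvec(s["tool_rot"]).as_matrix()
print(s["position"],s["q"].round(2) if hasattr(s["q"],"round") else s["q"])
d=np.array([-.484,.875,0]); L=np.array([588,159.5,125])
for k in(-45,6): print(k,(M.T@(L+d*k-s["position"])).round(1))
E
```

```text
[543.80954555  -6.15884185 231.05008192] [-0.14  0.28  1.63 -0.    1.23  0.93]
-45 [118.9 -78.6 105.9]
6 [ 118.9 -129.6  106. ]
```

Move above the pre-contact point on the white side, then descend.

{"method": "jog_arm", "body": {
  "increments": "0 0.04 -0.0265 0 0; 0 0.08 -0.053 0 0; 0 0.119 -0.0785 0 0; 0 0.119 -0.0785 0 0; 0 0.119 -0.0785 0 0; 0 0.119 -0.0785 0.03 0; 0 0.119 -0.0785 0.06 0; 0 0.119 -0.0785 0.09 0; 0 0.119 -0.0785 0.106 0; 0 0.119 -0.0785 0.106 0; 0 0.119 -0.0785 0.106 0; 0 0.119 -0.0785 0.106 0"
}}

```text
clock: 2.9
position: [611.5, 119.8, 126.9]
tool_rot: [3.042, 0.783, 0.003]
wrist_force: [-0.2, -1.8, 0.3]
gripper_width: 0.1
grasp_force: 0.0
```

```bash
python3 - <<'E'
from loc import *
a=[cv2.resize(read_camera(n)["img"][y:y+130,x:x+130],(400,400))[:,:,::-1] for n,x,y in(("top",190,170),("scene",320,130))]
cv2.imwrite("pics/p1.png",np.hstack(a)); print(bot.read_state()["position"])
E
```

```text
[611.59453869 120.33239677 126.84289175]
```

View pics/p1.png

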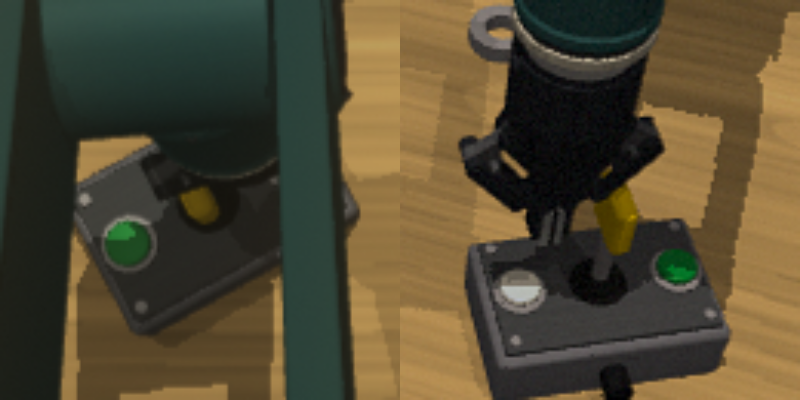

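The picture shows the closed fingers at (550,225) on the white side. The flared linkage at (640,150) is near the top of the paddle at (618,215), which may already lean slightly towards green. I'll measure the lever angle from the paddle while pushing.

```bash
cat > ang.py <<'E'
from loc import *
L=np.array([588,159.5,65]); d=np.array([-.484,.875,0]); n=np.array([.875,.484,0])
def ang(save=None):
    c=read_camera("scene")
    C=-c["R"].T@c["t"]
    m=cv2.inRange(cv2.cvtColor(c["img"],cv2.COLOR_RGB2HSV),(20,120,40),(35,255,255))
    w=np.zeros_like(m); cv2.circle(w,(395,198),38,255,-1); m&=w
    k,_,s,ce=cv2.connectedComponentsWithStats(m); i=1+s[1:,4].argmax()
    r=c["R"].T@np.linalg.inv(c["K"])@[*ce[i],1]
    P=C+r*((L-C)@n)/(r@n)-L
    st=bot.read_state()
    print("area",s[i,4],"px",ce[i].round(1),"s",round(P@d,1),"h",round(P[2],1),"angle",round(np.arctan2(P@d,P[2]),3),"F.d",round(st["wrist_force"]@d,2),"tcp",st["position"].round(1),"tcp s",round((st["position"]-L)@d,1),"clock",st["clock"])
    if save: cv2.imwrite(save,cv2.resize(c["img"][130:260,320:480],(800,600))[:,:,::-1])
ang(save=__import__("sys").argv[1] if len(__import__("sys").argv)>1 else None)
E
python3 ang.py
```

```text
area 229 px [390.3 201.1] s 3.7 h 65.5 angle 0.057 F.d 0.88 tcp [611.4 120.6 126.7] tcp s -45.4 clock 3.05
```

{"method": "jog_arm", "body": {
  "increments": "0 0 -0.005 0 0; 0 0 -0.01 0 0; 0 0 -0.01 0 0; 0 0 -0.01 0 0"
}}

```text
clock: 3.45
position: [605.6, 129.9, 125.4]
tool_rot: [-3.042, -0.786, 0.0]
wrist_force: [-0.2, -0.5, 0.3]
gripper_width: -0.2
grasp_force: 0.0
```

```bash
python3 ang.py
```

```text
area 210 px [390.2 201.9] s 3.9 h 63.0 angle 0.063 F.d -0.15 tcp [605.7 129.7 125.3] tcp s -34.6 clock 3.5
```

{"method": "jog_arm", "body": {
  "increments": "0 0 -0.005 0 0; 0 0 -0.01 0 0; 0 0 -0.015 0 0; 0 0 -0.02 0 0; 0 0 -0.025 0 0; 0 0 -0.03 0 0; 0 0 -0.03 0 0; 0 0 -0.03 0 0; 0 0 -0.03 0 0"
}}

```text
clock: 4.4
position: [591.4, 155.6, 125.3]
tool_rot: [3.042, 0.784, -0.0]
wrist_force: [0.2, -1.2, 0.3]
gripper_width: -0.4
grasp_force: 0.8
```

```bash
python3 ang.py pics/p2.png
```

```text
area 193 px [399. 202.] s 23.7 h 58.7 angle 0.384 F.d -2.07 tcp [591.4 155.5 125.4] tcp s -5.1 clock 4.45
```

View pics/p2.png

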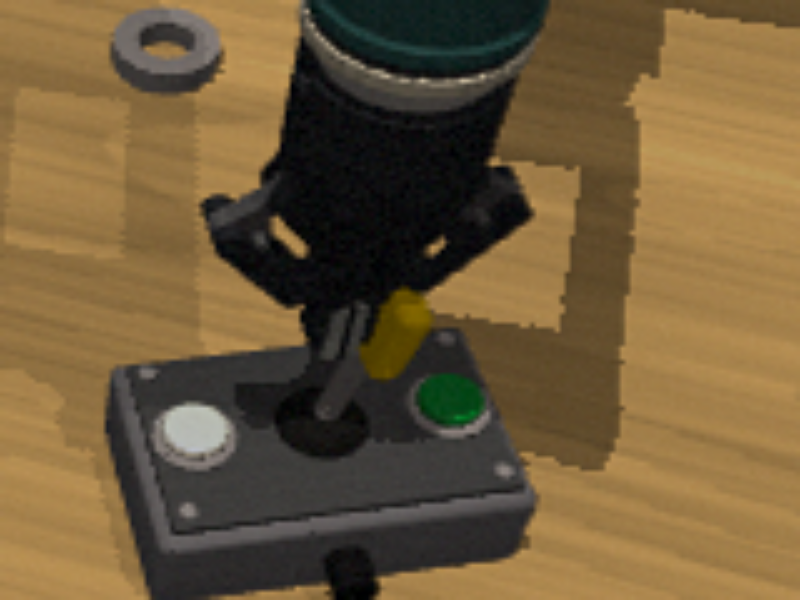

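The paddle at (395,335) leans towards the green lens, at about 0.33 rad. I'll push 9 mm more and hold.

{"method": "jog_arm", "body": {
  "increments": "0 0 -0.004 0 0; 0 0 -0.008 0 0; 0 0 -0.009 0 0; 0 0 -0.009 0 0; 0 0 -0.009 0 0; 0 0 -0.009 0 0"
}}

```text
clock: 5.05
position: [587.0, 163.6, 125.4]
tool_rot: [-3.042, -0.785, -0.0]
wrist_force: [1.7, -1.6, 0.1]
gripper_width: -0.1
grasp_force: 1.2
```

```bash
python3 ang.py pics/p3.png
```

```text
area 205 px [402.9 202. ] s 32.4 h 57.1 angle 0.516 F.d -1.52 tcp [587.  163.6 125.4] tcp s 4.0 clock 5.1
```

View pics/p3.png

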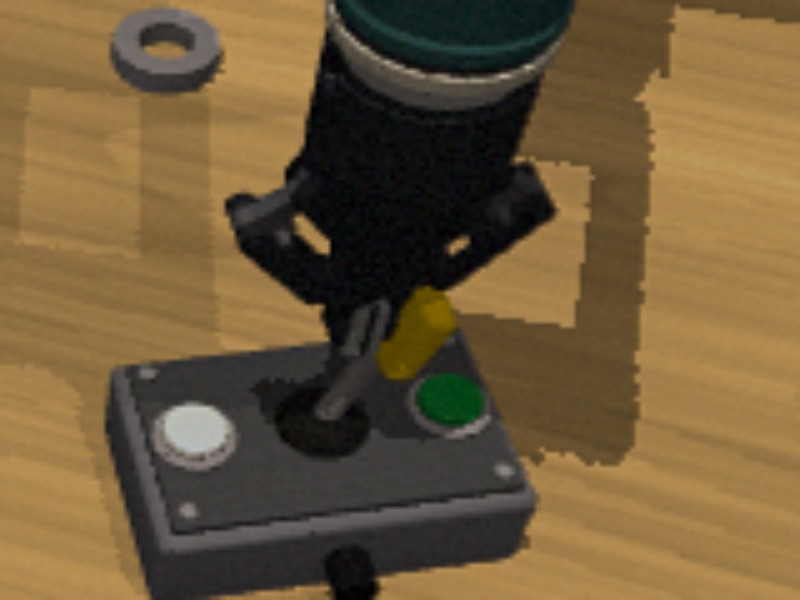

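The lever is well over at about 0.46 rad, with the paddle at (418,335). I'll add 2 mm and hold for over a second.

{"method": "jog_arm", "body": {
  "increments": "0 0 -0.002 0 0; 0 0 -0.002 0 0; 0 0 -0.002 0 0; 0 0 -0.002 0 0; 0 0 -0.002 0 0; 0 0 -0.002 0 0; 0 0 -0.002 0 0; 0 0 -0.002 0 0; 0 0 -0.002 0 0; 0 0 -0.002 0 0; 0 0 -0.002 0 0; 0 0 -0.002 0 0"
}}

```text
clock: 6.3
position: [586.0, 165.4, 125.3]
tool_rot: [-3.042, -0.785, -0.0]
wrist_force: [2.1, -2.7, 0.3]
gripper_width: -0.1
grasp_force: 1.3
```

```bash
python3 ang.py
```

```text
area 207 px [403.9 202.1] s 34.6 h 56.3 angle 0.552 F.d -3.08 tcp [586.  165.4 125.3] tcp s 6.1 clock 6.35
```

{"method": "jog_arm", "body": {
  "increments": "0 0 0 0 0; 0 0 0 0 0; 0 0 0 0 0; 0 0 0 0 0; 0 0 0 0 0; 0 0 0 0 0"
}}

```text
clock: 6.95
position: [586.0, 165.4, 125.3]
tool_rot: [-3.042, -0.784, -0.0]
wrist_force: [1.5, -2.8, -0.0]
gripper_width: 0.1
grasp_force: 1.3
```

Held for over 1.8 s. Now I'll back off slowly so that the lever follows without overshooting, then lift.

{"method": "jog_arm", "body": {
  "increments": "0 0 0.005 0 0; 0 0 0.01 0 0; 0 0 0.015 0 0; 0 0 0.02 0 0; 0 0 0.025 0 0; 0 0 0.03 0 0; 0 0 0.035 0 0; 0 0 0.04 0 0; 0 0 0.045 0 0; 0 0 0.05 0 0; 0 0 0.055 0 0; 0 0 0.055 0 0"
}}

```text
clock: 8.15
position: [613.1, 116.6, 125.4]
tool_rot: [3.042, 0.784, 0.001]
wrist_force: [0.1, 0.9, 0.9]
gripper_width: -0.3
grasp_force: 0.0
```

{"method": "jog_arm", "body": {
  "increments": "0 0 0 -0.03 0; 0 0 0 -0.06 0; 0 0 0 -0.1 0; 0 0 0 -0.1 0; 0 0 0 -0.1 0; 0 0 0 -0.1 0; 0 0 0 -0.1 0; 0 0 0 -0.1 0; 0 0 0 -0.1 0"
}}

```text
clock: 9.05
position: [612.1, 117.2, 224.4]
tool_rot: [-3.042, -0.784, 0.002]
wrist_force: [0.2, 0.3, -0.1]
gripper_width: 0.0
grasp_force: 0.0
```

```bash
python3 ang.py pics/p4.png
```

```text
area 295 px [389.7 198.4] s 1.0 h 75.1 angle 0.013 F.d 0.55 tcp [612.3 117.2 224.6] tcp s -48.7 clock 9.1
```

View pics/p4.png

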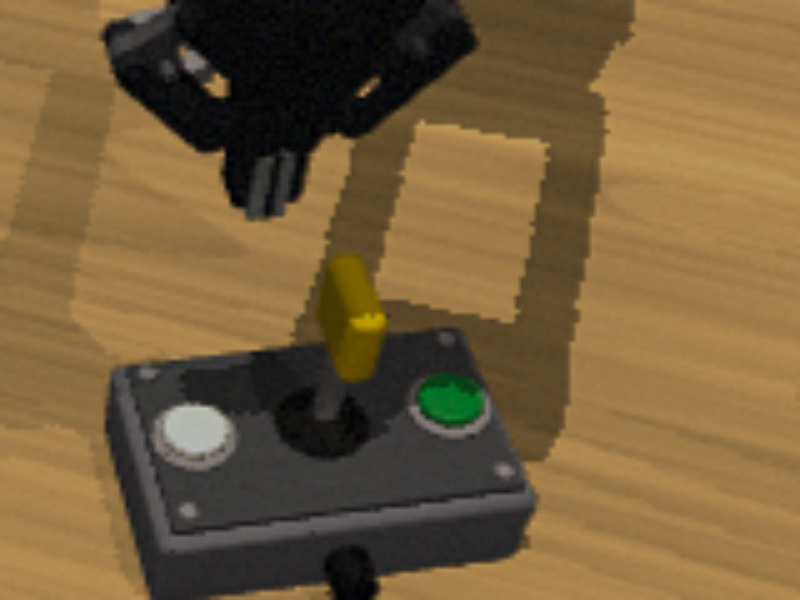

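The lever is upright again, with the paddle at (350,320), and the gripper is clear above it.

```bash
python3 -c "
from cell import workorder; print(workorder.finish_job())"
```

```text
the job is handed in; nothing more can be done
None
```

I pushed the yellow lever about 0.5 rad (camera estimate) towards the green lens, held it there for about 1.9 s and let it spring back upright, kept clear of the red lever, and handed the job in at about 9 s; no verdict was shown.

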